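# Restock the leaning cartridge bins by feel

## Task

Restock the two leaning bins: take the red and the blue cartridge out of the carton and put each into the bin of its own colour, cap up. How high the packing in each bin reaches is not known, so lower each cartridge gently along the leaning bin until you feel it rest on the packing, let go only then, and leave it standing in there; never drop a cartridge or ram it down. Leave the grey cartridge and everything else on the counter where it is.

Things in the scene. Friction and masses are not known exactly. Their poses are not given: they have to be found in the camera images.
- red_cart_mid (a point): Centre (half-way up) of the red cartridge, upright in a carton cell, 215 mm tall, about 0.25 kg (varies). White tube, 42 mm diameter, red band, to 150 mm above the foot; the top 65 mm is a red cap of 30 mm diameter: hold it there, about 80 mm above this point. z axis: foot to cap.
- blue_cart_mid (a point): Centre (half-way up) of the blue cartridge, upright in a carton cell, 215 mm tall, about 0.25 kg (varies). White tube, 42 mm diameter, blue band, to 150 mm above the foot; the top 65 mm is a blue cap of 30 mm diameter: hold it there, about 80 mm above this point. z axis: foot to cap.
- red_bed: red bin: fixed opaque square tube, 60 mm wide inside, 4 mm walls, 150 mm deep, leaning 25 deg. Origin: centre of the inner floor, 30 mm above the table. z: up the tube's middle line (mouth's centre at z = 150 mm); x, y square to the walls, y level. Black packing fills it to an unknown height, z = 10 to 55 mm, giving 0.4 mm per newton (15 mm at most); part of this body, not shown by its pose.
- blue_bed: blue bin: fixed opaque square tube, 60 mm wide inside, 4 mm walls, 150 mm deep, leaning 25 deg. Origin: centre of the inner floor, 30 mm above the table. z: up the tube's middle line (mouth's centre at z = 150 mm); x, y square to the walls, y level. Black packing fills it to an unknown height, z = 10 to 55 mm, giving 0.4 mm per newton (15 mm at most); part of this body, not shown by its pose.
- red_cart: the red cartridge, origin at the centre of its foot, z axis up to the cap
- blue_cart: the blue cartridge, origin at the centre of its foot, z axis up to the cap
- carton: fixed cardboard carton, 85 x 240 mm, 65 mm high, 4 mm floor and walls, open above, with three cells in a row along its y axis (centres about 78 mm apart, one cartridge each, in any order); origin under its centre
- grey_cart: the third cartridge, with grey cap and band, upright in the carton, 42 mm diameter, 215 mm tall; origin at the centre of its foot
- tape: yellow roll of tape lying flat, 96 mm diameter, 25 mm high; origin under its centre
- brush: flat paint brush lying on the table, about 200 mm long; origin underneath
- knife: filling knife with red handle lying on the table; origin underneath
- tin: paint tin, 90 mm diameter, 110 mm tall, origin under its centre
- jar: small jar, 70 mm diameter, 90 mm tall, origin under its centre
- roller: yellow paint roller with red handle lying on the table, 40 mm high; origin under the sleeve

How it is judged:
On the way, in this order (a step that is already met when the one before it is completed fails the run):
1. one of the two cartridges, still held, rests on the packing of its own bin (((contact force between red_cart and red_bed above 0.8 N and contact force between red_cart and the fingers above 1 N) or (contact force between blue_cart and blue_bed above 0.8 N and contact force between blue_cart and the fingers above 1 N))), for 0.05 s.
2. that one stands released in its bin, and the other, still held, rests on the packing of its own bin ((((x of red_cart_mid in the frame of red_bed between -0.02 and 0.02 m and y of red_cart_mid in the frame of red_bed between -0.02 and 0.02 m and z of red_cart_mid in the frame of red_bed between 0.105 and 0.18 m and angle between red_cart_mid's own z axis and vertical below 0.9 rad and angle between the z axis of red_cart_mid and the z axis of red_bed, either way round below 0.25 rad and contact force between red_cart and red_bed above 0.3 N and contact force between red_cart and the fingers below 0.1 N and linear speed of red_cart below 0.02 m/s) and (contact force between blue_cart and blue_bed above 0.8 N and contact force between blue_cart and the fingers above 1 N)) or ((x of blue_cart_mid in the frame of blue_bed between -0.02 and 0.02 m and y of blue_cart_mid in the frame of blue_bed between -0.02 and 0.02 m and z of blue_cart_mid in the frame of blue_bed between 0.105 and 0.18 m and angle between blue_cart_mid's own z axis and vertical below 0.9 rad and angle between the z axis of blue_cart_mid and the z axis of blue_bed, either way round below 0.25 rad and contact force between blue_cart and blue_bed above 0.3 N and contact force between blue_cart and the fingers below 0.1 N and linear speed of blue_cart below 0.02 m/s) and (contact force between red_cart and red_bed above 0.8 N and contact force between red_cart and the fingers above 1 N)))), for 0.05 s.
At the end, for the whole second after the job is handed in: Both cartridges stand released and at rest, cap up, on the packing inside the bin of their own colour: centre within 20 mm of the bin's middle line, 105 to 180 mm along it from the floor, and axis within 0.25 rad of the bin's (x of red_cart_mid in the frame of red_bed between -0.02 and 0.02 m and y of red_cart_mid in the frame of red_bed between -0.02 and 0.02 m and z of red_cart_mid in the frame of red_bed between 0.105 and 0.18 m and angle between each of red_cart_mid, blue_cart_mid's own z axis and vertical below 0.9 rad and angle between the z axis of red_cart_mid and the z axis of red_bed, either way round below 0.25 rad and contact force between red_cart and red_bed above 0.3 N and contact force between each of red_cart, blue_cart and the fingers below 0.1 N and linear speed of each of red_cart, blue_cart below 0.02 m/s and x of blue_cart_mid in the frame of blue_bed between -0.02 and 0.02 m and y of blue_cart_mid in the frame of blue_bed between -0.02 and 0.02 m and z of blue_cart_mid in the frame of blue_bed between 0.105 and 0.18 m and angle between the z axis of blue_cart_mid and the z axis of blue_bed, either way round below 0.25 rad and contact force between blue_cart and blue_bed above 0.3 N); the robot touches nothing.
It fails at once if a cartridge hits or presses its packing with more than 40 N (rammed or dropped) (contact force between red_cart and red_bed above 40 N or contact force between blue_cart and blue_bed above 40 N).
It fails at once if a cartridge falls: faster than 0.35 m/s while not in the fingers ((linear speed of red_cart above 0.35 m/s and contact force between red_cart and the fingers below 0.1 N) or (linear speed of blue_cart above 0.35 m/s and contact force between blue_cart and the fingers below 0.1 N)).
It fails at once if another thing on the counter is shifted by more than 40 mm or the grey cartridge knocked over (distance of any of grey_cart, tape, brush, knife, tin, jar, roller from where it was at the start of the episode above 0.04 m or angle between grey_cart's own z axis and vertical above 0.6 rad).
It also fails if it takes over 67 s, if anything falls off the work surface, if the arm or the gripper's body presses on something with over 40 N, if the wrist force passes 120 N, or if a joint passes its speed limit or range.

## Robot

A 6-joint arm with a two-finger parallel gripper is mounted at the origin on the work surface. World frame = base frame: x ahead of the robot, y to its left, z up, the work surface at z = 0. Lengths are in m, angles in rad, forces in N, time in s.
With the tool pointing down it reaches from about 0.375 to 0.75 m from the base axis. Payload 9 kg.
Tool frame: the origin (TCP) lies at the centre of the arm's flange, where the gripper is bolted on; the fingertips stand 173 mm ahead of it and the grasp point (between the pads) lies 155 mm ahead of it; z points along the fingers, y is the line along which they close (so a half turn about z gives the same grasp; the last joint's range is limited). The gripper opens to 85 mm and grips with 20 to 120 N. Pads are 22 mm wide; open, the fingers measure 114 mm over their backs; the gripper's body (76 mm by 85 mm) begins 54 mm behind the grasp point. The pads swing forward as they close: fully open they stand 13 mm farther back than shut.
Start: joints at [-1.363, 0.104, 0.097, 1.564, 0, 1.353], TCP at [0.248, -0.546, 0.405] pointing down, gripper open.
Joint ranges: [-2.99, 2.99], [-0.84, 1.86], [-1.1, 1.16], [-1.84, 2.11], [-1.51, 1.56], [-3.14, 3.14]. Speed limits (rad/s): [2.22, 2.22, 2.57, 3.14, 3.14, 3.14].

## Interface

Orientations are given as a 3x3 rotation matrix whose columns are the frame's x, y, z axes.
In Python, from rig import readout, read_camera, close_job gives the robot as it stands. The module is installed in compiled form; this text tells all that it offers.
- The arm moves only by the tool move_arm, never from a script. Its argument "commands" is a list of rows, each a list of 7 numbers: the turn, a rotation vector about the tool's x, y, z in rad, then the shift along the tool's x, y, z in mm, then the opening, from 0 (shut) to 1 (fully open). In form: [[ax, ay, az, dx, dy, dz, fingers], ...]. A call has 1 to 20 rows; each row shifts and turns the commanded pose from where the row before left it, along the tool's axes as they then stand; what a row does not reach is not made up. A row lasts 1/10 s, in which the tool goes at most 50 mm and 8.59 degrees, less where a joint would pass 70% of its speed; a pose out of reach is approached as far as the arm can. A call with a gripper value outside its range is refused whole. The fingers move at their own pace and stop on an object; "force" is the grip in N (left out, the last holds). Time passes only in rows, so rows that do not move let the fingers close. It gives the time, the measured TCP pose, the force, the opening and the grip force at its end, in the units of the state.
- readout.observe(): the state, without advancing time (a new reading comes with each control period).
- read_camera(name): name is "side" or "top"; returns a dict with "image" (384x512x3 uint8, red, green, blue), "fov_y" (degrees; the focal length in pixels is half the picture's height over the tangent of half this angle, whatever the lens; pixels are square), "cx", "cy" (the principal point, pixels), "dist" ([k1, k2, p1, p2, k3] as OpenCV has them; the pictures are not rectified), "rvec" (rotation vector, rad) and "tvec" (3), from world to camera coordinates, as OpenCV has them. Camera axes: x right, y down, z forward; pixel columns grow to the right and rows downward; lengths in m; the calibration is good to about 2 mm. A picture is of the moment at which its call begins. There is no depth.
- close_job(): hands the job in; it is judged then, once.
The state is a dict: "time_s": time; "qpos": joint angles; "dq": joint speeds; "tau": joint torques, N m; "position": TCP position; "eef_rot": TCP orientation; "force": force on the tool from outside, world axes, zero at the start; "moment": the same for the moment, N m; "finger_gap": opening from 0.0 (shut) to 1.0 (fully open); "finger_force": force on a finger pad.
Only numpy, scipy, OpenCV 4.12 (cv2) and the standard library are available. Lean on these libraries where they do the work, as an engineer would, in place of code of your own. Each camera call takes 0.05 s, during which the arm holds its last target. There are 200 camera calls.

## Working session

There is one attempt and no reset: what is moved stays moved. The work goes in short steps, Python scripts to look and compute and a tool call to move; the robot and the scene stay as the last step left them, time stands still between calls to the robot, and variables do not carry over. Pictures are saved under pics/ and viewed, at most 10 in all, crops included, and the job is handed in when it is done.

Besides the shell and the picture viewer there is one more tool, called after "Request:" as name(argument=value, ...) on one line, values as JSON. move_arm: Moves the arm, as the interface text tells. Its arguments: {"type":"object","properties":{"commands":{"type":"array","items":{"type":"array","items":{"type":"number"}}},"force":{"type":"number"}},"required":["commands"]}

```bash
mkdir -p pics
python3 - <<'E'
from rig import readout, read_camera
import cv2,pickle
s=readout.observe();print(s['time_s'],s['position'],s['force'],s['finger_gap'])
for n in('side','top'):
    c=read_camera(n);pickle.dump(c,open(n+'0.pkl','wb'))
    cv2.imwrite(f'pics/{n}0.png',cv2.resize(c['image'][:,:,::-1],(800,600),interpolation=cv2.INTER_CUBIC))
    print({k:v for k,v in c.items() if k!='image'}, -cv2.Rodrigues(c['rvec'])[0].T@c['tvec'])
E
```

```text
0.0 [ 0.24780772 -0.54632042  0.40391045] [ 0.58001798 -0.28768416 -0.72800498] 0.9955043160311419
{'fov_y': 50.738131289263045, 'cx': 255.8886190349145, 'cy': 196.28004541191405, 'dist': array([-0.03982315,  0.        ,  0.        ,  0.        ,  0.        ]), 'rvec': array([ 2.45352287, -0.02202559,  0.01907779]), 'tvec': array([-0.55200381,  0.09573925,  1.16217663])} [ 0.53027681 -0.67524076  0.96300839]
{'fov_y': 42.662690575600394, 'cx': 255.79995099744843, 'cy': 189.48669878200803, 'dist': array([-0.10502816,  0.        ,  0.        ,  0.        ,  0.        ]), 'rvec': array([ 2.1734643 , -2.14115282,  0.17484087]), 'tvec': array([0.01091258, 0.58102895, 1.53854587])} [0.35786512 0.04996293 1.60445423]
```

View pics/side0.png

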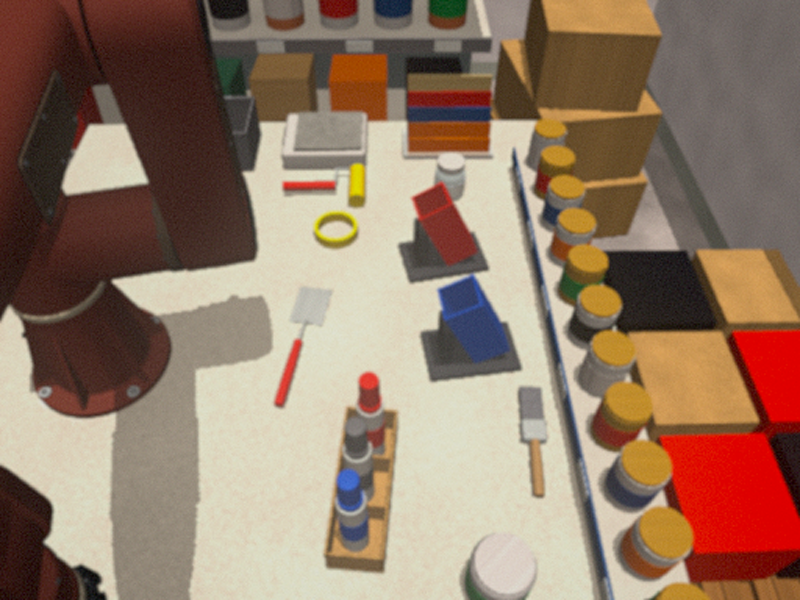

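View pics/top0.png

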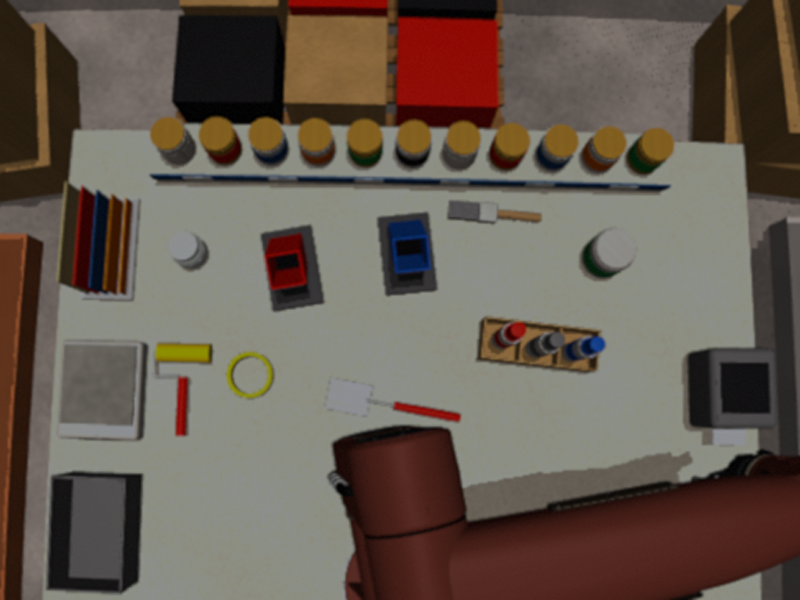

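Side view: blue, grey and red cartridges stand in the carton at (349,480), (357,430), (369,382). The red bin's mouth is at (435,197) and the blue's at (460,290), both leaning toward the robot. The top view agrees. Next I'll look at enlarged crops.

Run:
```python
import cv2,pickle,numpy as np
T=pickle.load(open('top0.pkl','rb'))['image'];S=pickle.load(open('side0.pkl','rb'))['image']
def cr(I,x,y,w=66,h=50): 
    J=cv2.resize(I[y:y+h,x:x+w,::-1],(396,300),interpolation=cv2.INTER_CUBIC)
    return J
# origins: top red, top blue, side red, side blue
m=np.vstack([np.hstack([cr(T,155,145),cr(T,232,135)]),np.hstack([cr(S,250,112),cr(S,268,172)])])
cv2.imwrite('pics/m1.png',m)
```

```text
(no output)
```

View pics/m1.png

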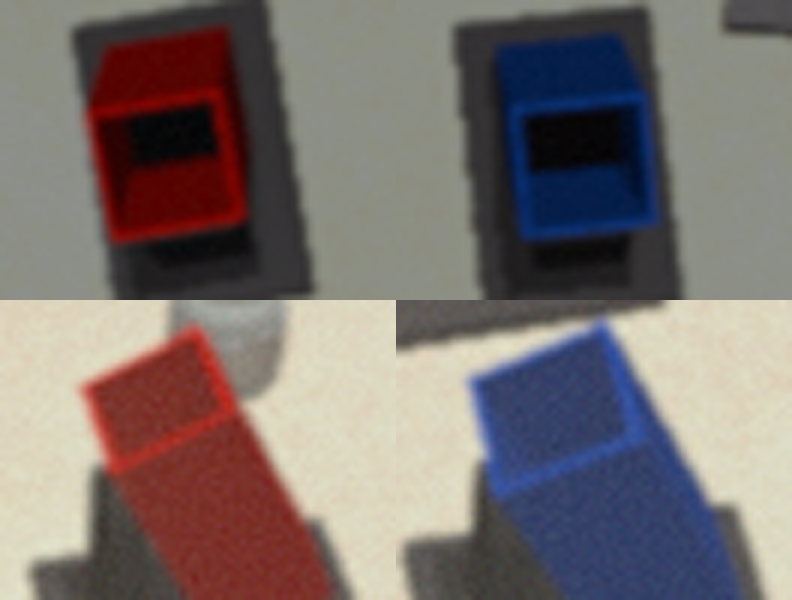

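```bash
cat > h.py <<'E'
import cv2,pickle,numpy as np
def cam(n,src=None):
    c=src or pickle.load(open(n+'0.pkl','rb')); f=192/np.tan(np.radians(c['fov_y']/2))
    return np.array([[f,0,c['cx']],[0,f,c['cy']],[0,0,1]]),c['dist'],cv2.Rodrigues(c['rvec'])[0],c['tvec']
def norm(C,p): return cv2.undistortPoints(np.array(p,float).reshape(-1,1,2),C[0],C[1]).reshape(-1,2)
def plane(C,p,z):
    n=norm(C,p); d=np.c_[n,np.ones(len(n))]@C[2]; o=-C[2].T@C[3]
    return o+d*((z-o[2])/d[:,2])[:,None]
def tri(A,p,B,q):
    X=cv2.triangulatePoints(np.c_[A[2],A[3]],np.c_[B[2],B[3]],norm(A,p).T,norm(B,q).T); return (X[:3]/X[3]).T
def proj(C,X): return cv2.projectPoints(np.array(X,float).reshape(-1,1,3),C[2],C[3],C[0],C[1])[0].reshape(-1,2)
E
python3 - <<'E'
from h import *
T,S=cam('top'),cam('side')
def raw(p,o,off): return (np.array(p)-off+.5)/6-.5+o
t={'red':raw([(90,107),(222,93),(245,222),(112,242)],(155,145),(0,0)),'blue':raw([(512,103),(645,95),(656,225),(520,240)],(232,135),(396,0))}
s={'red':raw([(198,328),(238,408),(115,470),(82,390)],(250,112),(0,300)),'blue':raw([(603,322),(643,440),(503,494),(470,380)],(268,172),(396,300))}
for k in t:
    X=tri(T,t[k],S,s[k]);c=X.mean(0)
    y=(X[0]+X[3]-X[1]-X[2]);x=X[0]+X[1]-X[2]-X[3]
    print(k,'mouth',c.round(4),'edges',np.linalg.norm(np.roll(X,1,0)-X,axis=1).round(3),'yaw_y',np.degrees(np.arctan2(-y[0],y[1])).round(1),'yaw_x',np.degrees(np.arctan2(x[1],x[0])).round(1),'tilt',np.degrees(np.arctan2(x[2],np.hypot(x[0],x[1]))).round(1), 'ylevel',y[2]/np.linalg.norm(y))
    for C,p in((T,t[k]),(S,s[k])):print(' plane ctr',plane(C,[p.mean(0)],.166).round(4)[0])
I=pickle.load(open('top0.pkl','rb'))['image'];J=pickle.load(open('side0.pkl','rb'))['image']
cr=lambda I,x,y,w,h,W,H:cv2.resize(I[y:y+h,x:x+w,::-1],(W,H),interpolation=cv2.INTER_CUBIC)
m=np.hstack([cr(I,300,195,96,50,576,300),np.zeros((300,14,3),np.uint8)])
m=np.vstack([cr(I,305,200,88,40,528,240),cr(J,200,235,66,60,396,360)[:, :].repeat(1,1) if 0 else np.hstack([cr(J,205,233,60,60,360,360),np.zeros((360,168,3),np.uint8)])])
cv2.imwrite('pics/m2.png',m)
E
```

```text
red mouth [0.6129 0.2407 0.1656] edges [0.069 0.066 0.067 0.068] yaw_y 10.0 yaw_x 8.7 tilt 28.0 ylevel -0.0707952079574207
 plane ctr [0.6111 0.2405 0.166 ]
 plane ctr [0.6153 0.2404 0.166 ]
blue mouth [0.6476 0.0023 0.1636] edges [0.068 0.066 0.065 0.069] yaw_y 7.4 yaw_x 6.0 tilt 26.4 ylevel -0.010185189319287668
 plane ctr [0.6455 0.0023 0.166 ]
 plane ctr [6.495e-01 1.000e-04 1.660e-01]
```

View pics/m2.png

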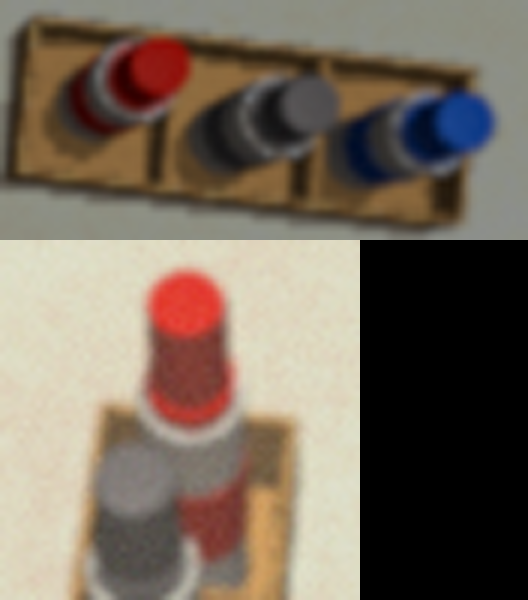

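The crop shows the cap-top discs: red at (160,66), grey at (307,105) and blue at (463,121) in the top view, and red at (187,305) in the side view. The red and blue tops can now be triangulated, using a brightness mask for the blue one in the side view.

```bash
cat >> h.py <<'E'
def disc(img,color,roi,thr):
    x,y,w,h=roi; P=cv2.GaussianBlur(img,(3,3),0)[y:y+h,x:x+w].astype(int); ch=0 if color=='red' else 2
    m=((P[...,ch]>thr)&(P[...,ch]-P[...,2-ch]>60)).astype(np.uint8)
    n,l,st,ce=cv2.connectedComponentsWithStats(m); i=1+st[1:,4].argmax()
    c=max(cv2.findContours((l==i).astype(np.uint8),0,1)[0],key=len)
    return ce[i]+(x,y),st[i],cv2.minAreaRect(c)
E
python3 - <<'E'
from h import *
T,S=cam('top'),cam('side')
I=pickle.load(open('top0.pkl','rb'))['image'];J=pickle.load(open('side0.pkl','rb'))['image']
r=lambda p,o:(np.array(p)+.5)/6-.5+o
tp={k:r(p,(305,200)) for k,p in dict(red=(160,66),grey=(307,105),blue=(463,121)).items()}
for col,roi,th in(('red',(225,235,25,22),215),('blue',(210,296,30,26),190),('blue',(210,296,30,26),160)):
    p,st,_=disc(J,col,roi,th);print(col,p,st, I[0,0], 'side plane',plane(S,[p],.219)[0].round(4),'top',plane(T,[tp[col]],.219)[0].round(4),'tri',tri(T,[tp[col]],S,[p])[0].round(4))
print('red side manual',plane(S,[r((187,65),(205,233))],.219), 'grey',plane(T,[tp['grey']],.219))
print(J[296:322,223].tolist())
E
```

```text
red [235.40186916 242.01869159] [  4   2  14  11 107] [41 30 17] side plane [ 0.5018 -0.1921  0.219 ] top [ 0.4983 -0.1925  0.219 ] tri [ 0.5001 -0.1923  0.2188]
blue [222.22340426 306.87234043] [ 7  6 11 11 94] [41 30 17] side plane [ 0.4777 -0.3415  0.219 ] top [ 0.474  -0.3382  0.219 ] tri [ 0.4759 -0.3394  0.2137]
blue [222.16901408 306.83098592] [  6   5  13  13 142] [41 30 17] side plane [ 0.4776 -0.3414  0.219 ] top [ 0.474  -0.3382  0.219 ] tri [ 0.4758 -0.3394  0.2139]
red side manual [[ 0.50255574 -0.19571634  0.219     ]] grey [[ 0.48068348 -0.26289677  0.219     ]]
[[119, 116, 105], [118, 110, 98], [116, 109, 104], [108, 106, 122], [87, 101, 158], [71, 101, 187], [61, 99, 194], [68, 105, 193], [66, 104, 199], [62, 104, 194], [67, 106, 201], [69, 108, 202], [65, 105, 201], [69, 111, 205], [64, 108, 203], [69, 113, 209], [73, 110, 203], [64, 91, 169], [64, 79, 136], [60, 71, 109], [60, 69, 107], [67, 77, 109], [62, 68, 100], [61, 73, 108], [67, 74, 107], [64, 68, 105]]
```

Both cameras agree to about 4 mm, so I'll average them. Red comes first because nothing stands between it and the bins. The next script works out the moves.

```bash
cat >> h.py <<'E'
from scipy.spatial.transform import Rotation as Ro
MOUTH=dict(red=(np.array([.613,.2407,.166]),9.4),blue=(np.array([.6475,.0015,.166]),6.7))
CAP=dict(red=np.array([.500,-.193,.1865]),blue=np.array([.476,-.340,.1865]))
def binR(k):
    return (Ro.from_euler('z',MOUTH[k][1],degrees=True)*Ro.from_euler('y',-25,degrees=True)).as_matrix()
def toolR(z,y): z=z/np.linalg.norm(z); y=y-z*(y@z); y/=np.linalg.norm(y); return np.c_[np.cross(y,z),y,z]
CY=np.array([.987,-.16,0])
def show(R0,p0,R1,p1,tag=''):
    rv=Ro.from_matrix(R0.T@R1).as_rotvec(); n=int(np.ceil(np.degrees(np.linalg.norm(rv))/8.2)) or 1
    print(tag,'turn rows',n,'each',(rv/n).round(4),'then shift mm',(R1.T@(p1-p0)*1000).round(1))
E
python3 - <<'E'
from h import *
from rig import readout
s=readout.observe();R0,p0=np.array(s['eef_rot']),np.array(s['position']);print(R0.round(3),p0)
for sg in(1,-1):
    R1=toolR(np.array([0,0,-1.]),sg*CY); c=CAP['red']
    show(R0,p0,R1,c+[0,0,.155+.08],f'sg{sg} above red'); 
    p1=c+[0,0,.155+.19]
    B=binR('red'); R2=toolR(-B[:,2],sg*B[:,0]); M=MOUTH['red'][0]
    show(R1,p1,R2,M+B[:,2]*(.02+.1825+.155),'to bin, foot 20 above mouth'); print(M+B[:,2]*(.3575))
E
```

```text
[[ 0.911  0.413 -0.   ]
 [ 0.413 -0.911  0.001]
 [ 0.    -0.001 -1.   ]] [ 0.24782801 -0.54633166  0.40399704]
sg1 above red turn rows 7 each [-1.000e-04 -1.000e-04 -1.406e-01] then shift mm [389.1 192.4 -17.5]
to bin, foot 20 above mouth turn rows 4 each [-0.1081  0.0177 -0.0799] then shift mm [409.4  10.8  50.8]
[0.46394273 0.21602373 0.49000503]
sg-1 above red turn rows 16 each [-1.000e-04  1.000e-04  1.348e-01] then shift mm [-389.1 -192.4  -17.5]
to bin, foot 20 above mouth turn rows 4 each [ 0.1081 -0.0177 -0.0799] then shift mm [-409.4  -10.8   50.8]
[0.46394273 0.21602373 0.49000503]
```

Request:
move_arm(commands=[[0,0,-0.1406,0,0,-20,1],[0,0,-0.1406,0,0,-20,1],[0,0,-0.1406,0,0,-20,1],[0,0,-0.1406,0,0,0,1],[0,0,-0.1406,0,0,0,1],[0,0,-0.1406,0,0,0,1],[0,0,-0.1406,0,0,0,1],[0,0,0,39,19.2,0,1],[0,0,0,39,19.2,0,1],[0,0,0,39,19.2,0,1],[0,0,0,39,19.2,0,1],[0,0,0,39,19.2,0,1],[0,0,0,39,19.2,0,1],[0,0,0,39,19.2,0,1],[0,0,0,39,19.2,0,1],[0,0,0,39,19.2,0,1],[0,0,0,38,19.2,0,1],[0,0,0,0,0,0,1],[0,0,0,0,0,0,1]], force=50)

```text
time_s: 2.0
position: [0.5, -0.1924, 0.4643]
eef_rot: [[0.158, 0.987, -0.001], [0.987, -0.158, 0.0], [0.0, -0.001, -1.0]]
force: [0.7, -1.2, 0.6]
finger_gap: 1.002
finger_force: 0.0
```

Run:
```python
from h import *
from rig import readout,read_camera
s=readout.observe();R0,p0=np.array(s['eef_rot']),np.array(s['position'])
print(s['time_s'],p0,s['force'],s['qpos'])
R1=toolR(np.array([0,0,-1.]),CY); show(R0,p0,R1,CAP['red']+[0,0,.155],'grasp red')
c=read_camera('side')['image'];cv2.imwrite('pics/s1.png',cv2.resize(c[60:300,150:450,::-1],(750,600),interpolation=cv2.INTER_CUBIC))
```

```text
2.0 [ 0.49997968 -0.1924287   0.46429986] [ 0.74268612 -1.21284191  0.59788625] [-6.11657910e-01 -6.88627409e-02  3.12611029e-02  1.67159151e+00
 -3.05648864e-04  1.11772436e+00]
grasp red turn rows 1 each [-0.0007 -0.      0.0021] then shift mm [-6.000e-01  1.000e-01  1.228e+02]
```

View pics/s1.png

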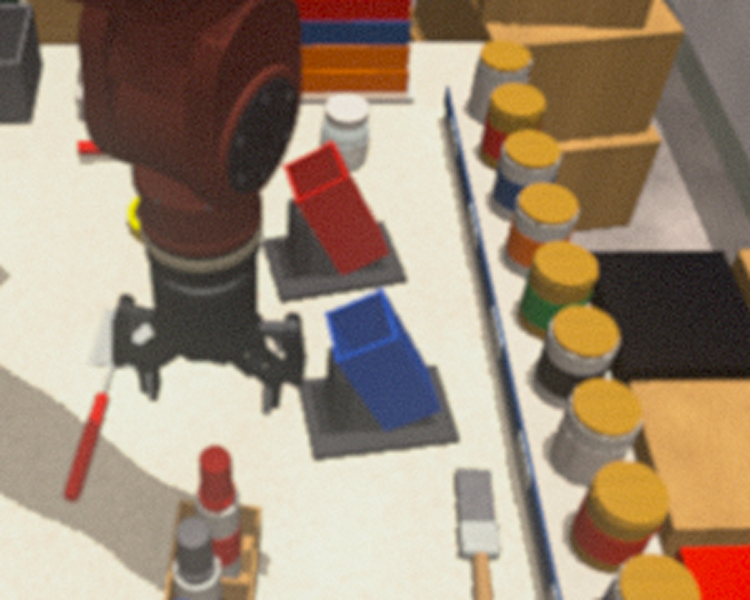

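The gripper is above the red cap: the fingers are at about (148,395) and (270,405), and the cap is at (215,460). Now I descend and grasp.

Request:
move_arm(commands=[[0,0,0,0,0,25,1],[0,0,0,0,0,25,1],[0,0,0,0,0,20,1],[0,0,0,0,0,20,1],[0,0,0,0,0,16,1],[0,0,0,0,0,10,1],[0,0,0,0,0,6,1],[0,0,0,0,0,0,1],[0,0,0,0,0,0,0],[0,0,0,0,0,0,0],[0,0,0,0,0,0,0],[0,0,0,0,0,0,0],[0,0,0,0,0,0,0],[0,0,0,0,0,0,0],[0,0,0,0,0,0,0]], force=50)

```text
time_s: 3.55
position: [0.4998, -0.1933, 0.3433]
eef_rot: [[0.16, 0.987, 0.001], [0.987, -0.16, -0.001], [-0.001, 0.001, -1.0]]
force: [-0.2, -0.6, 5.3]
finger_gap: 0.338
finger_force: 49.6
```

Request:
move_arm(commands=[[0,0,0,0,0,-5,0],[0,0,0,0,0,-10,0],[0,0,0,0,0,-15,0],[0,0,0,0,0,-20,0],[0,0,0,0,0,-20,0],[0,0,0,0,0,-20,0],[0,0,0,0,0,-20,0],[0,0,0,0,0,-20,0],[0,0,0,0,0,-20,0],[0,0,0,0,0,-20,0],[0,0,0,0,0,-15,0],[0,0,0,0,0,-5,0],[0,0,0,0,0,0,0],[0,0,0,0,0,0,0]])

```text
time_s: 4.95
position: [0.4997, -0.1932, 0.5322]
eef_rot: [[0.16, 0.987, -0.001], [0.987, -0.16, 0.0], [0.0, -0.001, -1.0]]
force: [0.5, -1.0, -2.7]
finger_gap: 0.337
finger_force: 49.7
```

Run:
```python
from h import *
from rig import readout
s=readout.observe();R0,p0=np.array(s['eef_rot']),np.array(s['position'])
print(s['time_s'],p0,s['force'],s['finger_gap'])
B=binR('red'); R2=toolR(-B[:,2],B[:,0]); show(R0,p0,R2,MOUTH['red'][0]+B[:,2]*(.03+.1825+.155))
```

```text
4.95 [ 0.49966151 -0.19319009  0.5321574 ] [ 0.52454627 -0.97037196 -2.6652348 ] 0.3368015716602752
 turn rows 4 each [-0.1083  0.0176 -0.0799] then shift mm [409.6  10.8  41.6]
```

Request:
move_arm(commands=[[-0.1083,0.0176,-0.0799,0,0,0,0],[-0.1083,0.0176,-0.0799,0,0,0,0],[-0.1083,0.0176,-0.0799,0,0,0,0],[-0.1083,0.0176,-0.0799,0,0,0,0],[0,0,0,15,0,0,0],[0,0,0,30,0,0,0],[0,0,0,35,0,0,0],[0,0,0,35,0,0,0],[0,0,0,35,0,0,0],[0,0,0,35,0,0,0],[0,0,0,35,0,0,0],[0,0,0,35,2,0,0],[0,0,0,35,2,0,0],[0,0,0,35,2,0,0],[0,0,0,35,2,0,0],[0,0,0,30,2.8,0,0],[0,0,0,20,0,0,0],[0,0,0,0,0,0,0],[0,0,0,0,0,0,0]])

```text
time_s: 6.85
position: [0.4419, 0.2134, 0.5362]
eef_rot: [[-0.163, 0.895, 0.416], [0.987, 0.149, 0.068], [-0.001, 0.421, -0.907]]
force: [0.8, -0.5, -1.9]
finger_gap: 0.337
finger_force: 50.5
```

Run:
```python
from h import *
from rig import readout,read_camera
s=readout.observe();R0,p0=np.array(s['eef_rot']),np.array(s['position'])
print(s['time_s'],p0,s['force'],s['finger_gap'],s['qpos'])
B=binR('red'); R2=toolR(-B[:,2],B[:,0]); show(R0,p0,R2,MOUTH['red'][0]+B[:,2]*(.03+.1825+.155))
c=read_camera('side')['image'];d=read_camera('top')['image']
f=lambda a,x,y:cv2.resize(a[y:y+120,x:x+80,::-1],(400,600),interpolation=cv2.INTER_CUBIC)
cv2.imwrite('pics/s2.png',np.hstack([f(c,230,70),f(d,145,120)]))
```

```text
6.85 [0.44185091 0.21336803 0.53623758] [ 0.77825463 -0.50828819 -1.90725662] 0.33697545649212424 [ 0.18538397 -0.49240489 -0.23041078  1.39832267 -0.01025126  1.58942536]
 turn rows 1 each [-0.0018  0.0013  0.0007] then shift mm [-1.   0.6 41.3]
```

View pics/s2.png

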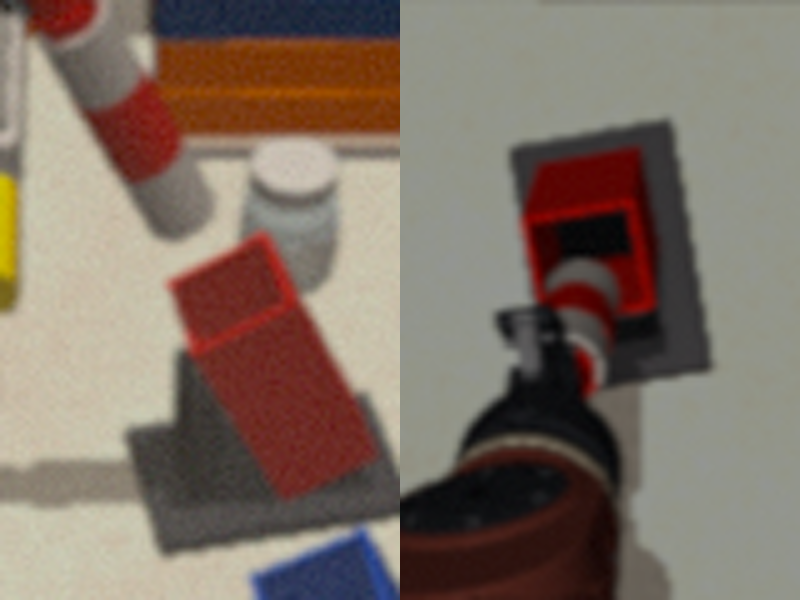

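Side view: the cartridge axis runs from (60,20) to (185,230) and points at the mouth centre, (235,297). The top view agrees. I'll lower it into the mouth.

Request:
move_arm(commands=[[0,0,0,-1,0.5,15,0],[0,0,0,0,0,15,0],[0,0,0,0,0,11,0],[0,0,0,0,0,10,0],[0,0,0,0,0,10,0],[0,0,0,0,0,10,0],[0,0,0,0,0,10,0],[0,0,0,0,0,10,0],[0,0,0,0,0,10,0],[0,0,0,0,0,0,0],[0,0,0,0,0,0,0]])

```text
time_s: 8.05
position: [0.4852, 0.2189, 0.4456]
eef_rot: [[-0.163, 0.894, 0.417], [0.987, 0.148, 0.068], [-0.001, 0.423, -0.906]]
force: [-1.1, 0.1, -2.0]
finger_gap: 0.337
finger_force: 50.3
```

Request:
move_arm(commands=[[0,0,0,0,0,8,0],[0,0,0,0,0,8,0],[0,0,0,0,0,8,0],[0,0,0,0,0,8,0],[0,0,0,0,0,8,0],[0,0,0,0,0,8,0],[0,0,0,0,0,2,0],[0,0,0,0,0,0,0],[0,0,0,0,0,0,0]])

```text
time_s: 8.95
position: [0.5061, 0.2224, 0.4008]
eef_rot: [[-0.163, 0.894, 0.418], [0.987, 0.148, 0.069], [-0.001, 0.424, -0.906]]
force: [-0.2, -0.1, -2.9]
finger_gap: 0.339
finger_force: 50.4
```

Request:
move_arm(commands=[[0,0,0,0,0,2,0],[0,0,0,0,0,2,0],[0,0,0,0,0,2,0],[0,0,0,0,0,2,0],[0,0,0,0,0,2,0],[0,0,0,0,0,0,0]])

```text
time_s: 9.55
position: [0.5103, 0.223, 0.3909]
eef_rot: [[-0.163, 0.894, 0.417], [0.987, 0.148, 0.068], [-0.001, 0.423, -0.906]]
force: [-0.1, 0.9, -2.9]
finger_gap: 0.336
finger_force: 50.4
```

```bash
cat > st.py <<'E'
from h import *
from rig import readout
import sys
k=sys.argv[1]; s=readout.observe();R,p=np.array(s['eef_rot']),np.array(s['position']); B=binR(k)
q=B.T@(p-MOUTH[k][0])*1000
print(s['time_s'],'TCP in bin',q.round(1),'foot z est',(q[2]+150-337.5).round(1),'F tool',(R.T@s['force']).round(2),'M tool',(R.T@s['moment']).round(2),s['finger_gap'])
E
python3 st.py red
```

```text
9.55 TCP in bin [  0.6  -0.7 247.9] foot z est 60.4 F tool [ 0.94 -1.21  2.6 ] M tool [ 0.76  0.03 -0.04] 0.3355801487354985
```

Request:
move_arm(commands=[[0,0,0,0,0,1.5,0],[0,0,0,0,0,1.5,0],[0,0,0,0,0,1.5,0],[0,0,0,0,0,1.5,0],[0,0,0,0,0,0,0]])

```text
time_s: 10.05
position: [0.5128, 0.2234, 0.3856]
eef_rot: [[-0.163, 0.894, 0.417], [0.987, 0.148, 0.068], [-0.001, 0.423, -0.906]]
force: [0.1, 0.9, -2.4]
finger_gap: 0.339
finger_force: 50.4
```

Request:
move_arm(commands=[[0,0,0,0,0,1.5,0],[0,0,0,0,0,1.5,0],[0,0,0,0,0,1.5,0],[0,0,0,0,0,1.5,0],[0,0,0,0,0,0,0]])

```text
time_s: 10.55
position: [0.5153, 0.2238, 0.3801]
eef_rot: [[-0.163, 0.894, 0.417], [0.987, 0.148, 0.068], [-0.001, 0.423, -0.906]]
force: [-0.0, 0.6, -2.8]
finger_gap: 0.343
finger_force: 50.4
```

Request:
move_arm(commands=[[0,0,0,0,0,1.5,0],[0,0,0,0,0,1.5,0],[0,0,0,0,0,1.5,0],[0,0,0,0,0,1.5,0],[0,0,0,0,0,1.5,0],[0,0,0,0,0,0,0]])

```text
time_s: 11.15
position: [0.5184, 0.2243, 0.3734]
eef_rot: [[-0.163, 0.894, 0.417], [0.987, 0.148, 0.068], [-0.001, 0.423, -0.906]]
force: [-0.1, -0.1, -2.3]
finger_gap: 0.339
finger_force: 50.4
```

Request:
move_arm(commands=[[0,0,0,0,0,1.5,0],[0,0,0,0,0,1.5,0],[0,0,0,0,0,1.5,0],[0,0,0,0,0,1.5,0],[0,0,0,0,0,1.5,0],[0,0,0,0,0,0,0]])

```text
time_s: 11.75
position: [0.5215, 0.2249, 0.3666]
eef_rot: [[-0.163, 0.894, 0.417], [0.987, 0.148, 0.068], [-0.001, 0.423, -0.906]]
force: [-0.8, 0.1, -2.6]
finger_gap: 0.344
finger_force: 50.4
```

Request:
move_arm(commands=[[0,0,0,0,0,1.5,0],[0,0,0,0,0,1.5,0],[0,0,0,0,0,1.5,0],[0,0,0,0,0,1.5,0],[0,0,0,0,0,1.5,0],[0,0,0,0,0,0,0]])

```text
time_s: 12.35
position: [0.5247, 0.2254, 0.3607]
eef_rot: [[-0.163, 0.894, 0.418], [0.987, 0.148, 0.068], [-0.001, 0.424, -0.906]]
force: [-4.9, -0.9, 5.3]
finger_gap: 0.337
finger_force: 51.4
```

The red cartridge rests on the packing, with about 9 N axial. I'll ease it a little and slide it toward the low wall (bin −x), so that it won't slip over when released.

Request:
move_arm(commands=[[0,0,0,0,0,-1.5,0],[0,0,0,0,-1,0,0],[0,0,0,0,-1,0,0],[0,0,0,0,-1,0,0],[0,0,0,0,-1,0,0],[0,0,0,0,-1,0,0],[0,0,0,0,0,0,0]])

```text
time_s: 13.05
position: [0.5196, 0.2246, 0.3596]
eef_rot: [[-0.163, 0.894, 0.418], [0.987, 0.148, 0.069], [-0.001, 0.424, -0.906]]
force: [-0.8, -1.3, 3.8]
finger_gap: 0.337
finger_force: 51.1
```

```bash
python3 st.py red
```

```text
13.05 TCP in bin [ -4.1  -0.7 215.5] foot z est 28.0 F tool [-1.15  0.76 -3.87] M tool [-0.24 -0.04  0.06] 0.3369512123176914
```

Request:
move_arm(commands=[[0,0,0,0,-1,0,0],[0,0,0,0,-1,0,0],[0,0,0,0,0,0,0]])

```text
time_s: 13.35
position: [0.5177, 0.2243, 0.3585]
eef_rot: [[-0.163, 0.894, 0.418], [0.987, 0.148, 0.069], [-0.001, 0.423, -0.906]]
force: [-1.0, 0.4, 5.1]
finger_gap: 0.338
finger_force: 51.1
```

```bash
python3 st.py red
```

```text
13.35 TCP in bin [ -6.3  -0.7 215.3] foot z est 27.8 F tool [ 0.53  1.37 -5.02] M tool [-0.26  0.03  0.03] 0.33779884239533614
```

Request:
move_arm(commands=[[0,0,0,0,-1,0,0],[0,0,0,0,-1,0,0],[0,0,0,0,0,0,0]])

```text
time_s: 13.65
position: [0.5159, 0.2239, 0.3576]
eef_rot: [[-0.163, 0.894, 0.418], [0.987, 0.148, 0.068], [-0.001, 0.423, -0.906]]
force: [0.3, -0.8, 3.9]
finger_gap: 0.334
finger_force: 51.1
```

```bash
python3 st.py red
```

```text
13.65 TCP in bin [ -8.3  -0.7 215.3] foot z est 27.8 F tool [-0.84  1.85 -3.46] M tool [-0.18  0.03  0.05] 0.33387876256258486
```

Request:
move_arm(commands=[[0,0,0,0,-1,0,0],[0,0,0,0,-1,0,0],[0,0,0,0,0,0,0]])

```text
time_s: 13.95
position: [0.5142, 0.2236, 0.3568]
eef_rot: [[-0.163, 0.894, 0.418], [0.987, 0.148, 0.069], [-0.001, 0.423, -0.906]]
force: [1.7, 0.1, 4.2]
finger_gap: 0.334
finger_force: 51.0
```

```bash
python3 st.py red
```

```text
13.95 TCP in bin [-10.2  -0.7 215.3] foot z est 27.8 F tool [-0.14  3.36 -3.05] M tool [-0.5  -0.01 -0.  ] 0.33448617931271973
```

Wall contact is building up (3.4 N lateral). Now I release.

Request:
move_arm(commands=[[0,0,0,0,0,0,0.4],[0,0,0,0,0,0,0.5],[0,0,0,0,0,0,0.7],[0,0,0,0,0,0,0.9],[0,0,0,0,0,0,0.9],[0,0,0,0,0,0,0.9]])

```text
time_s: 14.55
position: [0.5142, 0.2237, 0.3567]
eef_rot: [[-0.163, 0.894, 0.417], [0.987, 0.148, 0.068], [-0.001, 0.423, -0.906]]
force: [-0.5, -0.6, -0.1]
finger_gap: 0.901
finger_force: 0.0
```

```bash
python3 st.py red
python3 - <<'E'
from h import *
from rig import read_camera
c=read_camera('side')['image'];d=read_camera('top')['image']
f=lambda a,x,y:cv2.resize(a[y:y+120,x:x+80,::-1],(400,600),interpolation=cv2.INTER_CUBIC)
cv2.imwrite('pics/s3.png',np.hstack([f(c,230,50),f(d,145,120)]))
E
```

```text
14.55 TCP in bin [-10.3  -0.7 215.2] foot z est 27.7 F tool [-0.47 -0.6  -0.15] M tool [ 0.43  0.06 -0.02] 0.9009671021439042
```

View pics/s3.png

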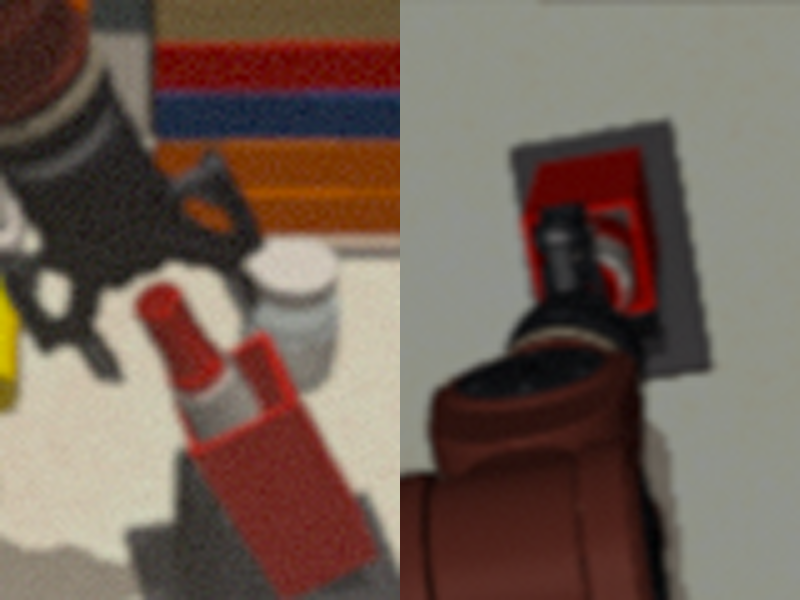

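The red cartridge stands released in its bin: cap at (160,300), tube along the low wall, axis parallel to the bin. Now I withdraw along the axis.

Request:
move_arm(commands=[[0,0,0,0,0,-10,1],[0,0,0,0,0,-20,1],[0,0,0,0,0,-25,1],[0,0,0,0,0,-25,1],[0,0,0,0,0,-25,1],[0,0,0,0,0,-15,1],[0,0,0,0,0,0,1]])

```text
time_s: 15.35
position: [0.4638, 0.2155, 0.4684]
eef_rot: [[-0.163, 0.892, 0.421], [0.987, 0.148, 0.069], [-0.001, 0.427, -0.904]]
force: [0.0, 0.1, -0.2]
finger_gap: 0.997
finger_force: 0.0
```

Run:
```python
from h import *
from rig import readout
s=readout.observe();R0,p0=np.array(s['eef_rot']),np.array(s['position'])
R1=toolR(np.array([0,0,-1.]),CY); show(R0,p0,R1,CAP['blue']+[0,0,.155+.095]);print(p0)
```

```text
turn rows 4 each [ 0.1094 -0.0178  0.0799] then shift mm [-546.4  100.9   31.9]
[0.46380996 0.21550088 0.46844063]
```

Request:
move_arm(commands=[[0.1094,-0.0178,0.0799,0,0,0,1],[0.1094,-0.0178,0.0799,0,0,0,1],[0.1094,-0.0178,0.0799,0,0,0,1],[0.1094,-0.0178,0.0799,0,0,0,1],[0,0,0,-25,0,0,1],[0,0,0,-40,0,0,1],[0,0,0,-45,10,0,1],[0,0,0,-45,10,0,1],[0,0,0,-45,10,0,1],[0,0,0,-45,10,0,1],[0,0,0,-45,10,0,1],[0,0,0,-45,10,0,1],[0,0,0,-45,10,0,1],[0,0,0,-45,10,0,1],[0,0,0,-45,10,0,1],[0,0,0,-45,11,0,1],[0,0,0,-31,0,0,1],[0,0,0,0,0,0,1],[0,0,0,0,0,0,1]])

```text
time_s: 17.25
position: [0.4762, -0.3404, 0.4642]
eef_rot: [[0.162, 0.987, -0.006], [0.987, -0.162, 0.001], [0.0, -0.006, -1.0]]
force: [-0.6, -0.4, -0.2]
finger_gap: 1.001
finger_force: 0.0
```

Run:
```python
from h import *
from rig import readout,read_camera
s=readout.observe();R0,p0=np.array(s['eef_rot']),np.array(s['position'])
R1=toolR(np.array([0,0,-1.]),CY); show(R0,p0,R1,CAP['blue']+[0,0,.155]);print(s['time_s'],p0)
c=read_camera('side')['image']
cv2.imwrite('pics/s4.png',cv2.resize(c[90:384,120:420,::-1],(612,600),interpolation=cv2.INTER_CUBIC))
```

```text
turn rows 1 each [-0.006  -0.0003 -0.0017] then shift mm [  0.3  -0.2 122.7]
17.25 [ 0.4761595  -0.34037032  0.4642426 ]
```

View pics/s4.png

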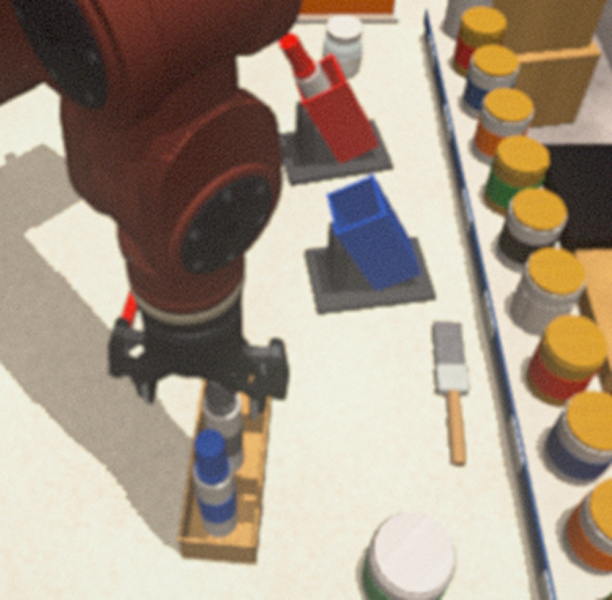

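The red cartridge is standing in its bin at (300,60). The gripper is above blue, whose cap is at (210,445), with the fingers at (148,390) and (258,400). I descend and grasp.

Request:
move_arm(commands=[[-0.006,0,0,0,0,25,1],[0,0,0,0,0,25,1],[0,0,0,0,0,20,1],[0,0,0,0,0,20,1],[0,0,0,0,0,16,1],[0,0,0,0,0,10,1],[0,0,0,0,0,6,1],[0,0,0,0,0,0,1],[0,0,0,0,0,0,0],[0,0,0,0,0,0,0],[0,0,0,0,0,0,0],[0,0,0,0,0,0,0],[0,0,0,0,0,0,0],[0,0,0,0,0,0,0],[0,0,0,0,0,0,0]], force=50)

```text
time_s: 18.8
position: [0.4763, -0.34, 0.3446]
eef_rot: [[0.16, 0.987, 0.002], [0.987, -0.16, -0.003], [-0.002, 0.002, -1.0]]
force: [-1.4, 0.9, 5.6]
finger_gap: 0.336
finger_force: 49.4
```

Request:
move_arm(commands=[[0,0,0,0,0,-5,0],[0,0,0,0,0,-10,0],[0,0,0,0,0,-15,0],[0,0,0,0,0,-20,0],[0,0,0,0,0,-25,0],[0,0,0,0,0,-25,0],[0,0,0,0,0,-25,0],[0,0,0,0,0,-25,0],[0,0,0,0,0,-25,0],[0,0,0,0,0,-25,0],[0,0,0,0,0,-25,0],[0,0,0,0,0,-15,0],[0,0,0,0,0,0,0],[0,0,0,0,0,0,0]])

```text
time_s: 20.2
position: [0.476, -0.3395, 0.5841]
eef_rot: [[0.16, 0.987, 0.002], [0.987, -0.16, -0.002], [-0.002, 0.002, -1.0]]
force: [0.6, 0.5, -2.8]
finger_gap: 0.337
finger_force: 49.7
```

Run:
```python
from h import *
from rig import readout
s=readout.observe();R0,p0=np.array(s['eef_rot']),np.array(s['position'])
print(s['time_s'],p0,s['force'],s['finger_gap'])
B=binR('blue'); R2=toolR(-B[:,2],B[:,0]); t=MOUTH['blue'][0]+B[:,2]*(.03+.1825+.155);show(R0,p0,R2,t);print(t, 'untilted shift',R0.T@(t-p0)*1000)
```

```text
20.2 [ 0.4760415  -0.33947953  0.58407631] [ 0.60128924  0.51105875 -2.81549862] 0.3368792817285191
 turn rows 4 each [-0.1079  0.0157 -0.0682] then shift mm [318.6  13.7 100.2]
[ 0.49324847 -0.01662039  0.49906811] untilted shift [321.60600065 -34.931216    84.3201565 ]
```

Request:
move_arm(commands=[[-0.1079,0.0157,-0.0682,0,0,0,0],[-0.1079,0.0157,-0.0682,0,0,0,0],[-0.1079,0.0157,-0.0682,0,0,0,0],[-0.1079,0.0157,-0.0682,0,0,0,0],[0,0,0,15,0,0,0],[0,0,0,30,0,0,0],[0,0,0,35,3,0,0],[0,0,0,35,3,0,0],[0,0,0,35,3,0,0],[0,0,0,35,3,0,0],[0,0,0,35,1.7,0,0],[0,0,0,35,0,0,0],[0,0,0,35,0,0,0],[0,0,0,20,0,15,0],[0,0,0,8.6,0,25,0],[0,0,0,0,0,15,0],[0,0,0,0,0,5,0],[0,0,0,0,0,0,0],[0,0,0,0,0,0,0]])

```text
time_s: 22.1
position: [0.4763, -0.0193, 0.536]
eef_rot: [[-0.116, 0.9, 0.42], [0.993, 0.105, 0.049], [0.0, 0.423, -0.906]]
force: [0.0, -0.2, -1.5]
finger_gap: 0.339
finger_force: 50.1
```

```bash
python3 st.py blue
python3 - <<'E'
from h import *
from rig import readout,read_camera
s=readout.observe();R0,p0=np.array(s['eef_rot']),np.array(s['position'])
B=binR('blue'); R2=toolR(-B[:,2],B[:,0]); show(R0,p0,R2,MOUTH['blue'][0]+B[:,2]*(.03+.1825+.155))
c=read_camera('side')['image'];d=read_camera('top')['image']
f=lambda a,x,y:cv2.resize(a[y:y+120,x:x+80,::-1],(400,600),interpolation=cv2.INTER_CUBIC)
cv2.imwrite('pics/s5.png',np.hstack([f(c,255,120),f(d,220,115)]))
E
```

```text
22.1 TCP in bin [  0.   -0.6 408.2] foot z est 220.7 F tool [-0.18 -0.61  1.37] M tool [ 0.76  0.03 -0.  ] 0.3394998895730561
 turn rows 1 each [-0.0001  0.0002 -0.0011] then shift mm [ 0.6 -0.  40.7]
```

View pics/s5.png

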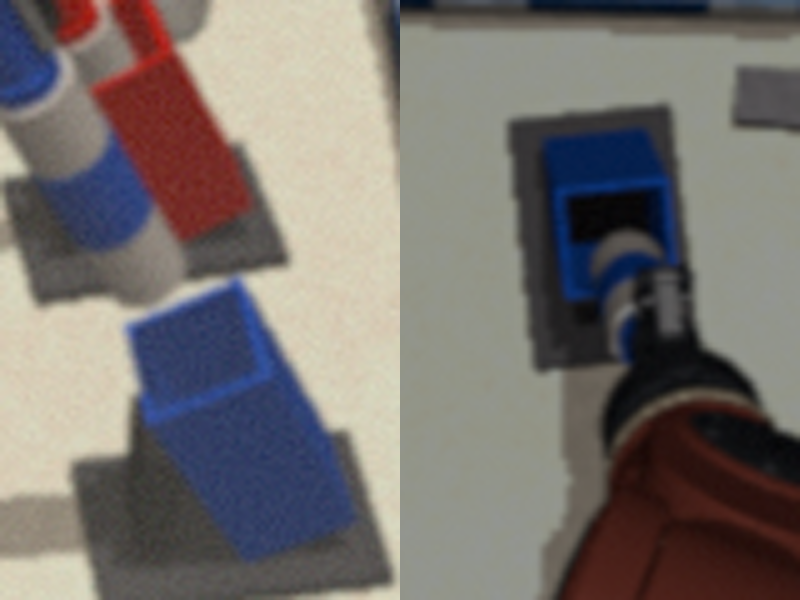

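Both views show the blue cartridge lined up with its mouth: the axis continues to about (190,347), and the mouth centre is at (200,350). I lower it in.

Request:
move_arm(commands=[[0,0,0,0.6,0.5,15,0],[0,0,0,0,0,15,0],[0,0,0,0,0,11,0],[0,0,0,0,0,10,0],[0,0,0,0,0,10,0],[0,0,0,0,0,10,0],[0,0,0,0,0,10,0],[0,0,0,0,0,10,0],[0,0,0,0,0,10,0],[0,0,0,0,0,0,0],[0,0,0,0,0,0,0]])

```text
time_s: 23.3
position: [0.5191, -0.0129, 0.444]
eef_rot: [[-0.117, 0.9, 0.419], [0.993, 0.106, 0.05], [0.001, 0.422, -0.907]]
force: [0.1, 0.1, -2.2]
finger_gap: 0.338
finger_force: 50.2
```

Request:
move_arm(commands=[[0,0,0,0,0,8,0],[0,0,0,0,0,8,0],[0,0,0,0,0,8,0],[0,0,0,0,0,8,0],[0,0,0,0,0,8,0],[0,0,0,0,0,8,0],[0,0,0,0,0,4,0],[0,0,0,0,0,0,0]])

```text
time_s: 24.1
position: [0.5409, -0.0103, 0.3961]
eef_rot: [[-0.117, 0.901, 0.418], [0.993, 0.105, 0.05], [0.001, 0.421, -0.907]]
force: [-0.6, -0.4, -2.5]
finger_gap: 0.337
finger_force: 50.3
```

Request:
move_arm(commands=[[0,0,0,0,0,1.5,0],[0,0,0,0,0,1.5,0],[0,0,0,0,0,1.5,0],[0,0,0,0,0,1.5,0],[0,0,0,0,0,1.5,0],[0,0,0,0,0,0,0]])

```text
time_s: 24.7
position: [0.544, -0.0099, 0.39]
eef_rot: [[-0.117, 0.9, 0.419], [0.993, 0.105, 0.05], [0.001, 0.422, -0.907]]
force: [0.5, 1.0, -3.6]
finger_gap: 0.337
finger_force: 50.3
```

Request:
move_arm(commands=[[0,0,0,0,0,1.5,0],[0,0,0,0,0,1.5,0],[0,0,0,0,0,1.5,0],[0,0,0,0,0,1.5,0],[0,0,0,0,0,1.5,0],[0,0,0,0,0,0,0]])

```text
time_s: 25.3
position: [0.5472, -0.0096, 0.3831]
eef_rot: [[-0.117, 0.9, 0.419], [0.993, 0.105, 0.05], [0.001, 0.422, -0.907]]
force: [-0.0, 0.1, -2.6]
finger_gap: 0.335
finger_force: 50.3
```

Request:
move_arm(commands=[[0,0,0,0,0,1.5,0],[0,0,0,0,0,1.5,0],[0,0,0,0,0,1.5,0],[0,0,0,0,0,1.5,0],[0,0,0,0,0,1.5,0],[0,0,0,0,0,0,0]])

```text
time_s: 25.9
position: [0.5504, -0.0092, 0.3766]
eef_rot: [[-0.117, 0.9, 0.419], [0.993, 0.105, 0.05], [0.0, 0.422, -0.906]]
force: [-1.7, -0.4, -1.3]
finger_gap: 0.34
finger_force: 50.4
```

Request:
move_arm(commands=[[0,0,0,0,0,1,0],[0,0,0,0,0,1,0],[0,0,0,0,0,0,0]])

```text
time_s: 26.2
position: [0.5512, -0.0091, 0.3751]
eef_rot: [[-0.116, 0.9, 0.42], [0.993, 0.105, 0.049], [0.0, 0.423, -0.906]]
force: [-3.2, -1.0, 2.0]
finger_gap: 0.343
finger_force: 50.9
```

```bash
python3 st.py blue
```

```text
26.2 TCP in bin [  0.6   0.7 230.5] foot z est 43.0 F tool [-0.59 -2.15 -3.18] M tool [1.2  0.02 0.  ] 0.34339495743797355
```

The blue cartridge rests on its packing, with about 6 N. I slide it to the low wall as before.

Request:
move_arm(commands=[[0,0,0,0,-1,0,0],[0,0,0,0,-1,0,0],[0,0,0,0,-1,0,0],[0,0,0,0,-1,0,0],[0,0,0,0,-1,0,0],[0,0,0,0,-1,0,0],[0,0,0,0,0,0,0]])

```text
time_s: 26.9
position: [0.5458, -0.0098, 0.3725]
eef_rot: [[-0.117, 0.9, 0.42], [0.993, 0.105, 0.05], [0.0, 0.423, -0.906]]
force: [-0.3, 0.1, 3.6]
finger_gap: 0.335
finger_force: 50.6
```

```bash
python3 st.py blue
```

```text
26.9 TCP in bin [ -5.5   0.7 230.4] foot z est 42.9 F tool [ 0.1   1.29 -3.41] M tool [-0.35 -0.01  0.01] 0.3351486253278143
```

Request:
move_arm(commands=[[0,0,0,0,-1,0,0],[0,0,0,0,-1,0,0],[0,0,0,0,-1,0,0],[0,0,0,0,0,0,0]])

```text
time_s: 27.3
position: [0.543, -0.0101, 0.371]
eef_rot: [[-0.117, 0.9, 0.42], [0.993, 0.105, 0.05], [0.0, 0.422, -0.906]]
force: [-0.7, -0.0, 3.7]
finger_gap: 0.338
finger_force: 50.6
```

```bash
python3 st.py blue
```

```text
27.3 TCP in bin [ -8.7   0.7 230.3] foot z est 42.8 F tool [ 0.03  0.95 -3.62] M tool [-0.36  0.01  0.04] 0.3381693424992718
```

Request:
move_arm(commands=[[0,0,0,0,-1,0,0],[0,0,0,0,-1,0,0],[0,0,0,0,0,0,0]])

```text
time_s: 27.6
position: [0.5416, -0.0103, 0.3704]
eef_rot: [[-0.117, 0.9, 0.421], [0.993, 0.106, 0.05], [0.0, 0.424, -0.906]]
force: [4.7, -0.2, 2.8]
finger_gap: 0.341
finger_force: 50.5
```

```bash
python3 st.py blue
```

```text
27.6 TCP in bin [-10.2   0.7 230.3] foot z est 42.8 F tool [-0.71  5.4  -0.59] M tool [-1.3   0.    0.04] 0.34080544468596097
```

Wall contact is clear (5.4 N lateral), so I release.

Request:
move_arm(commands=[[0,0,0,0,0,0.5,0],[0,0,0,0,0,0.5,0],[0,0,0,0,0,0,0],[0,0,0,0,0,0,0.4],[0,0,0,0,0,0,0.5],[0,0,0,0,0,0,0.7],[0,0,0,0,0,0,0.9],[0,0,0,0,0,0,0.9],[0,0,0,0,0,0,0.9],[0,0,0,0,0,-10,1],[0,0,0,0,0,-20,1],[0,0,0,0,0,-25,1],[0,0,0,0,0,-25,1],[0,0,0,0,0,-25,1],[0,0,0,0,0,-25,1],[0,0,0,0,0,0,1],[0,0,0,0,0,0,1]])

```text
time_s: 29.3
position: [0.487, -0.0168, 0.488]
eef_rot: [[-0.116, 0.9, 0.421], [0.993, 0.105, 0.049], [-0.0, 0.424, -0.906]]
force: [0.6, -0.6, 0.1]
finger_gap: 1.004
finger_force: 0.0
```

Run:
```python
from h import *
from rig import readout,read_camera
c=read_camera('side')['image']
cv2.imwrite('pics/s6.png',cv2.resize(c[80:280,180:400,::-1],(660,600),interpolation=cv2.INTER_CUBIC)); print(readout.observe()['force'])
```

```text
[ 0.39871876  0.55423579 -0.62640281]
```

View pics/s6.png

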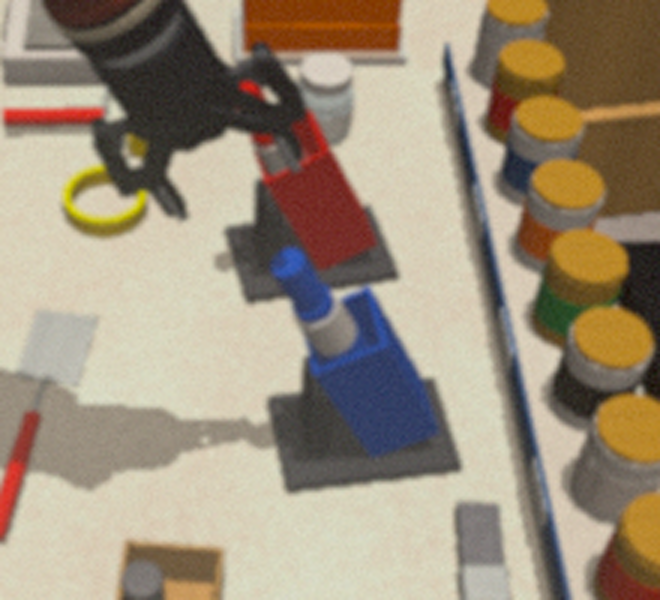

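Both cartridges stand in the bins of their own colour: the blue cap is at (290,265), and red is behind the fingers at (270,140). The gripper is clear and the forces are near zero, so I hand in.

```bash
python3 -c "
from rig import close_job
print(close_job())"
```

```text
the job is handed in; nothing more can be done
None
```

I handed in the job at about 29 s: the red and blue cartridges stand released, cap up, in the bins of their own colour, and the last picture shows the gripper clear of everything; no verdict came back.

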